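Check a find case's push latch and file it as ready or for repair

ROBOT

A 6-joint arm with a two-finger parallel gripper is mounted at the origin on the work surface. World frame = base frame: x ahead of the robot, y to its left, z up, the work surface at z = 0. Lengths are in m, angles in rad, forces in N, time in s.
With the tool pointing down it reaches from about 0.225 to 0.725 m from the base axis. Payload 3.1 kg.
Tool frame: the origin (TCP) lies on the centre line of the jaws, within the pads' length; the fingertips stand 14 mm ahead of it and the grasp point (between the pads) lies 5 mm behind it; z points along the fingers, x is the direction in which the jaws open and shut, and the axes are right-handed (so a half turn about z gives the same grasp; the last joint's range is limited). The gripper opens to 85 mm and grips with 20 to 120 N. Pads are 22 mm wide; open, the fingers measure 114 mm over their backs; the gripper's body (76 mm by 85 mm) begins 54 mm behind the grasp point. The pads swing forward as they close: fully open they stand 13 mm farther back than shut.
Start: joints at [-1.374, 0.048, 0.099, 1.622, 0, 1.443], TCP at [0.168, -0.498, 0.245] pointing down, gripper open.
Joint ranges: [-2.91, 2.91], [-0.99, 1.94], [-1.21, 1.42], [-2.12, 2.29], [-1.49, 1.47], [-3.14, 3.14]. Speed limits (rad/s): [2.79, 2.79, 3.14, 3.14, 3.14, 3.14].

INTERFACE

Orientations are given as [roll, pitch, yaw] about the fixed x, y, z axes, in that order (R = Rz(yaw) Ry(pitch) Rx(roll)).
In Python, from station import robot gives the robot as it stands. The module is installed in compiled form; this text tells all that it offers.
- The arm moves only by the tool step_arm, never from a script. Its argument "rows" is a list of rows, each a list of 2 entries, a list of its own where there are three numbers: the shift along the tool's x, y, z in units of 50 mm (1.0 is 50 mm), then the turn about the tool's z in units of 10 degrees (1.0 is 10 degrees). In form: [[[dx, dy, dz], turn], ...]. A call has 1 to 20 rows; each row is the pose to reach, as a shift and turn from the pose commanded when the call began, along the tool's axes at that moment; what a row does not reach only later rows make up. A row lasts 1/8 s, in which the tool goes at most 62.5 mm and 10.7 degrees, less where a joint would pass 70% of its speed; a pose out of reach is approached as far as the arm can. A call with a gripper value outside its range is refused whole. "gripper" is the opening, from 0 (shut) to 1 (fully open), set as the call begins (left out, the last holds). The fingers move at their own pace and stop on an object; the grip force is fixed at half the most. Time passes only in rows, so rows that repeat a pose let the fingers close. It gives the time, the measured TCP pose, the force and the opening at its end, in the units of the state.
- robot.sense(): the state, without advancing time (a new reading comes with each control period).
- robot.grab_frame(name): name is "side" or "top" or "wrist"; returns the picture (384x512x3 uint8, red, green, blue); there is no depth.
- robot.camera_model(name): a dict with "fx", "fy", "cx", "cy" (pixels), "world_from_camera" (4x4, takes a point from camera to world coordinates); the wrist camera has in their place "mount" (4x4, takes a point from camera to tool coordinates, whose origin is the TCP and whose axes are the tool frame's). Camera axes: x right, y up, looking along -z (the intrinsics and any distortion apply to the point x, -y, -z); pixel columns grow to the right and rows downward; lengths in m; the calibration is good to about 2 mm. A picture is of the moment at which its call begins: read the wrist's pose just before it. camera_model takes no time and is no camera call.
- robot.finish_job(): hands the job in, once; it reports no verdict.
The state is a dict: "time": time; "joint_positions": joint angles; "joint_velocities": joint speeds; "effort": joint torques, N m; "ee_pos": TCP position; "orientation": TCP orientation; "contact_force": force on the tool from outside, world axes, zero at the start; "torque": the same for the moment, N m; "grip_width": opening from 0.0 (shut) to 1.0 (fully open).
Only numpy, scipy, OpenCV 4.12 (cv2) and the standard library are available. Lean on these libraries where they do the work, as an engineer would, in place of code of your own. Each camera call takes 0.05 s, during which the arm holds its last target. There are 200 camera calls.

TASK

Set the capped find case from the blue mat into the aluminium cradle, then lift off its cap and stand it in the yellow tray, and push the orange latch down until it clicks. If it clicks in with no more than about 10 N, take up the case again and put it in the green dock; if it is still resisting at 10 N, do not force it home but put the case, unlatched, in the red dock. Set it flat in the dock, leave the cap in the tray, and leave the case on the grey mat and everything else alone.

Things in the scene. Friction and masses are not known exactly. Their poses are not given: they have to be found in the camera images.
- case_one_mid (a point): one of two look-alike find cases; either may be on the blue mat. Grey box, white lid, 170 x 56 x 44 mm (long axis own x, z up), about 0.3 kg; this point is its centre, 22 mm above the underside. The capped latch stands near its +x end; the -x end of the lid is bare, room to grip across the 56 mm about 40 mm from this point. It may lie in cradle and dock either way round.
- latch_one_top (a point): centre of the top of case_one's round orange push latch, 26 mm diameter, 52 mm along +x and (unlatched) 80 mm above case_one_mid. It stands 18 mm (clicked in: 6 mm) out of a black square grip block, 36 x 36 mm, 40 mm high, fixed on the lid (22 to 62 mm above case_one_mid), sides along the case's. The cap hides both at first.
- latch_one (a joint): travel of case_one's latch, pressed down: 0 = out, 0.012 m = clicked in, where it stays. Resistance rises to a peak at about 4 mm, then falls; past about 8 mm it snaps in by itself. A good latch peaks at about 6 N, a bad one above 20 N (at 10 N it has given only about 1 to 2 mm and it springs back). Which is which cannot be seen.
- cap_one_mid (a point): blue square dust cap of case_one, white patch on top, open below, 50 x 50 mm outside, 70 mm tall, 4 mm walls, 0.05 kg, standing loosely on the lid over the grip block (3 mm play each side); this point is its centre, 35 mm above its rim, at first 57 mm above and 52 mm along +x from the case's centre; sides along own x and y. Lift it 70 mm to clear the latch.
- case_two_mid (a point): one of two look-alike find cases; either may be on the blue mat. Grey box, white lid, 170 x 56 x 44 mm (long axis own x, z up), about 0.3 kg; this point is its centre, 22 mm above the underside. The capped latch stands near its +x end; the -x end of the lid is bare, room to grip across the 56 mm about 40 mm from this point. It may lie in cradle and dock either way round.
- latch_two_top (a point): centre of the top of case_two's round orange push latch, 26 mm diameter, 52 mm along +x and (unlatched) 80 mm above case_two_mid. It stands 18 mm (clicked in: 6 mm) out of a black square grip block, 36 x 36 mm, 40 mm high, fixed on the lid (22 to 62 mm above case_two_mid), sides along the case's. The cap hides both at first.
- latch_two (a joint): travel of case_two's latch, pressed down: 0 = out, 0.012 m = clicked in, where it stays. Resistance rises to a peak at about 4 mm, then falls; past about 8 mm it snaps in by itself. A good latch peaks at about 6 N, a bad one above 20 N (at 10 N it has given only about 1 to 2 mm and it springs back). Which is which cannot be seen.
- cap_two_mid (a point): blue square dust cap of case_two, white patch on top, open below, 50 x 50 mm outside, 70 mm tall, 4 mm walls, 0.05 kg, standing loosely on the lid over the grip block (3 mm play each side); this point is its centre, 35 mm above its rim, at first 57 mm above and 52 mm along +x from the case's centre; sides along own x and y. Lift it 70 mm to clear the latch.
- start_mat_top (a point): centre of the top of the thin blue mat, 220 x 120 x 3 mm, fixed, on which the case to be checked stands
- queue_mat_top (a point): centre of the top of the thin grey mat, 220 x 120 x 3 mm, fixed, on which the other case waits
- cradle_floor (a point): centre of the floor of the aluminium test cradle, 8 mm above the bench: plate 100 x 210 mm, long axis = own y, fixed. Black corner stops 12 mm high leave 68 mm (own x) by 182 mm (own y) for the case; the sides are open for 134 mm between the stops.
- ready_dock_in (a point): centre of the inner floor (6 mm above the bench) of the green open dock, 88 x 202 mm outside, long axis = own y, walls 6 mm thick and 45 mm high from the bench, inside 76 x 190 mm; fixed; no room for fingers beside a case, so hold it by its grip block. For good cases.
- repair_dock_in (a point): the same of the red open dock, same size. For cases with a bad latch. Green and red may change places.
- cap_tray_in (a point): centre of the inner floor (5 mm above the bench) of the shallow square yellow cap tray, 86 x 86 mm outside, 76 x 76 mm inside, walls 18 mm high from the bench; fixed
- pebble: bystander: grey-brown river pebble, 60 mm across, 36 mm high; origin at the centre of its underside
- sherd_a: bystander: flat reddish-brown potsherd about 75 x 60 x 10 mm; origin at the centre of its underside
- sherd_b: bystander: flat dark brown potsherd about 85 x 68 x 10 mm; origin at the centre of its underside
- brush: bystander: wooden brush, 170 mm long, lying flat; origin under the middle of it
- blue_bottle: bystander: blue detergent bottle, 60 mm diameter, 150 mm tall; origin at the centre of its underside
- glue_bottle: bystander: white glue bottle with red cap, 44 mm diameter, 130 mm tall; origin at the centre of its underside

How it is judged:
By the outcome, as a careful person would: the job done as asked, in the order asked, and still so for the second after the job is handed in, with the robot touching nothing.
It also fails if it takes over 72 s, if anything falls off the work surface, if the arm or the gripper's body presses on something with over 40 N, if the wrist force passes 120 N, or if a joint passes its speed limit or range.

## Working session

There is one attempt and no reset: what is moved stays moved. The work goes in short steps, Python scripts to look and compute and a tool call to move; the robot and the scene stay as the last step left them, time stands still between calls to the robot, and variables do not carry over. Pictures are saved under pics/ and viewed, about 8 in all and at most 12, crops included, and the job is handed in when it is done.

Besides the shell and the picture viewer there is one more tool, called as name(argument=value, ...), one argument or row to a line, values as JSON. step_arm: Moves the arm, as the interface text tells. Its arguments: {"type":"object","properties":{"rows":{"type":"array"},"gripper":{"type":"number"}},"required":["rows"]}

```bash
mkdir -p pics; cat > h.py <<'E'
import numpy as np, cv2
from station import robot
from scipy.spatial.transform import Rotation as R
def pose():
    s=robot.sense(); T=np.eye(4); T[:3,:3]=R.from_euler('xyz',s['orientation']).as_matrix(); T[:3,3]=s['ee_pos']; return T
def cam(name):
    m=robot.camera_model(name)
    W=np.array(m['world_from_camera']) if 'world_from_camera' in m else pose()@np.array(m['mount'])
    return m,W
def grab(name,f=None):
    m,W=cam(name); im=robot.grab_frame(name)
    if f: cv2.imwrite('pics/'+f,cv2.cvtColor(im,cv2.COLOR_RGB2BGR))
    return im,m,W
def px2w(u,v,z,m,W):
    d=W[:3,:3]@np.array([(u-m['cx'])/m['fx'],-(v-m['cy'])/m['fy'],-1.]); o=W[:3,3]
    return o+d*(z-o[2])/d[2]
def w2px(p,m,W):
    q=np.linalg.inv(W)@np.append(p,1); return m['cx']+m['fx']*q[0]/-q[2], m['cy']-m['fy']*q[1]/-q[2]
def totool(p):  # world point in tool units of 50mm
    return (np.linalg.inv(pose())@np.append(p,1))[:3]/.05
E
python3 - <<'E'
from h import *
np.set_printoptions(precision=4,suppress=True)
a=grab('top','t0.png'); b=grab('side','s0.png'); c=grab('wrist','w0.png')
for x in (a,b,c): print({k:v for k,v in x[1].items() if k not in('world_from_camera',)}); print(x[2])
print(robot.sense())
i=np.hstack([cv2.imread('pics/s0.png'),cv2.imread('pics/w0.png')]);cv2.imwrite('pics/sw.png',cv2.resize(i,(800,300)))
E
```

```text
{'fx': 367.89408381581836, 'fy': 367.89408381581836, 'cx': 258.1087679919248, 'cy': 190.8641569548318}
[[ 0.0298  0.9932 -0.1124  0.3577]
 [-0.9995  0.0311  0.0097  0.0964]
 [ 0.0131  0.112   0.9936  1.2914]
 [ 0.      0.      0.      1.    ]]
{'fx': 353.07362397323465, 'fy': 353.07362397323465, 'cx': 254.67125247116053, 'cy': 194.53691389629813}
[[-0.9993  0.0064 -0.037   0.4463]
 [-0.0351 -0.5111  0.8588  1.0454]
 [-0.0134  0.8595  0.5109  0.6642]
 [ 0.      0.      0.      1.    ]]
{'fx': 297.5597218981082, 'fy': 297.5597218981082, 'cx': 255.10287322950532, 'cy': 186.84454653054726, 'mount': array([[ 1.    , -0.0022,  0.0011,  0.0002],
       [-0.0018, -0.9647, -0.2633, -0.0672],
       [ 0.0016,  0.2633, -0.9647, -0.1295],
       [ 0.    ,  0.    ,  0.    ,  1.    ]])}
[[ 0.3208  0.9135  0.2503  0.2312]
 [-0.9471  0.3105  0.0809 -0.476 ]
 [-0.0038 -0.263   0.9648  0.3738]
 [ 0.      0.      0.      1.    ]]
{'time': 0.15, 'joint_positions': array([-1.3738,  0.0486,  0.098 ,  1.622 ,  0.    ,  1.443 ]), 'joint_velocities': array([ 0.0008, -0.0001,  0.0049, -0.0015, -0.001 ,  0.0011]), 'effort': array([  0.0022, -33.9259,  32.0424,   0.0154,  -0.0001,  -0.    ]), 'ee_pos': array([ 0.1674, -0.4971,  0.2444]), 'orientation': array([-3.1413,  0.0019, -1.246 ]), 'contact_force': array([-0.4349,  0.0154, -0.1334]), 'torque': array([ 0.0529, -0.0078, -0.0377]), 'grip_width': 0.9971997816528527}
```

View pics/t0.png

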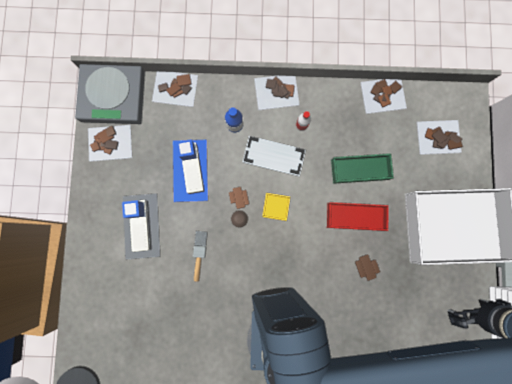

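View pics/sw.png

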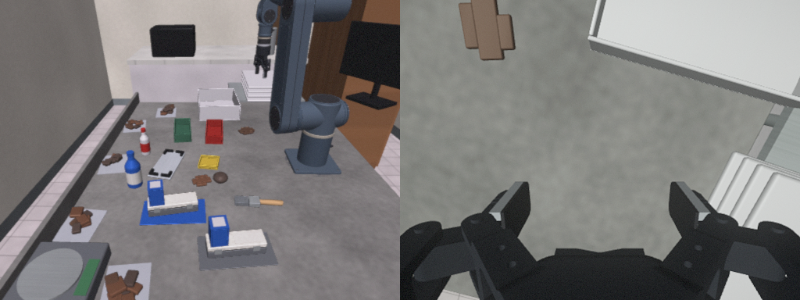

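The top view shows the blue mat with its case at (190,170), cap end up at (186,150). The cradle is at (274,155), the tray at (276,207), the green dock at (362,168) and the red dock at (357,217). The bottles at (234,118) and (303,120) flank the cradle. Next I measure these.

```bash
python3 - <<'E'
from h import *
np.set_printoptions(precision=4,suppress=True)
m,W=cam('top'); im=cv2.cvtColor(cv2.imread('pics/t0.png'),cv2.COLOR_BGR2HSV)
def rect(name,lo,hi,box,z,close=0):
    k=cv2.inRange(im,np.array(lo),np.array(hi)); M=np.zeros_like(k); x0,y0,x1,y1=box; M[y0:y1,x0:x1]=k[y0:y1,x0:x1]
    if close: M=cv2.morphologyEx(M,cv2.MORPH_CLOSE,np.ones((close,close)))
    c=max(cv2.findContours(M,cv2.RETR_EXTERNAL,cv2.CHAIN_APPROX_NONE)[0],key=cv2.contourArea)
    P=np.array([px2w(*p[0],z,m,W)[:2] for p in c],np.float32)
    (cx,cy),(w,h),a=cv2.minAreaRect(P)
    if w<h: w,h,a=h,w,a+90
    print(name,'c %.4f %.4f'%(cx,cy),'size %.3f %.3f'%(w,h),'long-axis yaw %.1f'%((a+90)%180-90))
rect('bluemat',[100,120,60],[130,255,255],(165,130,215,210),.003,9)
rect('lid',[0,0,190],[180,60,255],(165,160,215,200),.047)
rect('cappatch',[0,0,170],[180,90,255],(175,138,198,156),.117)
rect('tray',[20,100,80],[35,255,255],(255,185,300,230),.018)
rect('green',[65,80,20],[90,255,255],(320,140,405,195),.045)
rect('red',[0,120,60],[8,255,255],(315,190,400,240),.045)
rect('cradle',[0,0,140],[180,50,255],(235,130,315,180),.008,9)
rect('greymatcase lid',[0,0,190],[180,60,255],(120,218,160,260),.047)
rect('bluebottle',[100,120,30],[130,255,255],(220,100,250,140),.1)
rect('redcap glue',[0,120,60],[8,255,255],(290,100,320,135),.12)
E
```

```text
bluemat c 0.5699 0.3277 size 0.218 0.118 long-axis yaw 3.7
lid c 0.5454 0.3115 size 0.111 0.056 long-axis yaw 11.3
cappatch c 0.6241 0.3280 size 0.036 0.035 long-axis yaw -78.4
tray c 0.4496 0.0209 size 0.087 0.086 long-axis yaw 82.4
green c 0.5899 -0.2716 size 0.204 0.087 long-axis yaw -84.4
red c 0.4231 -0.2542 size 0.205 0.087 long-axis yaw 88.6
cradle c 0.6354 0.0287 size 0.283 0.177 long-axis yaw -88.2
greymatcase lid c 0.3409 0.4798 size 0.111 0.055 long-axis yaw 7.3
bluebottle c 0.7390 0.1775 size 0.058 0.050 long-axis yaw 2.0
redcap glue c 0.7475 -0.0649 size 0.020 0.017 long-axis yaw -88.1
```

step_arm(
  rows=[
    [[-0.7,-0.7,0],-1],
    [[-1.4,-1.3,0],-1.9],
    [[-2.2,-2.0,0],-2.9],
    [[-2.9,-2.7,0],-3.8],
    [[-3.6,-3.4,0],-4.8],
    [[-4.3,-4.0,0],-5.8],
    [[-5.0,-4.7,0],-6.7],
    [[-5.8,-5.4,0],-7.7],
    [[-6.5,-6.1,0],-8.6],
    [[-7.2,-6.7,0],-9.6],
    [[-7.9,-7.4,0],-10.6],
    [[-8.6,-8.1,0],-11.5],
    [[-9.4,-8.8,0],-12.5],
    [[-10.1,-9.4,0],-13.5],
    [[-10.8,-10.1,0],-14.4],
    [[-11.5,-10.8,0],-15.4],
    [[-12.2,-11.4,0],-16.3],
    [[-13,-12.1,0],-17.3],
    [[-13,-12.1,0],-17.3],
    [[-13,-12.1,0],-17.3],
  ],
  gripper=1,
)

```text
time: 2.65
ee_pos: [0.533, 0.3112, 0.2446]
orientation: [-3.14, 0.001, 1.773]
contact_force: [0.0, 0.2, -0.2]
grip_width: 1.005
```

```bash
python3 - <<'E'
from h import *
np.set_printoptions(precision=4,suppress=True)
m,W=cam('top')
for p in [(250,137),(305,152),(300,173),(244,158),(274.5,155)]: print(px2w(*p,.012,m,W))
im,m,W=grab('wrist','w1.png'); T=pose(); print(T, np.degrees(robot.sense()['orientation']),robot.sense()['time'])
hsv=cv2.cvtColor(im,cv2.COLOR_RGB2HSV)
for nm,z in (('white.047',.047),('white.117',.117)):
    k=cv2.inRange(hsv,np.array([0,0,170]),np.array([180,60,255]))
    for c in cv2.findContours(k,cv2.RETR_EXTERNAL,cv2.CHAIN_APPROX_NONE)[0]:
        if cv2.contourArea(c)<600: continue
        P=np.array([px2w(*p[0],z,m,W)[:2] for p in c],np.float32); print(nm,c.mean(0),cv2.minAreaRect(P))
E
```

```text
[0.6942 0.1185 0.012 ]
[ 0.6462 -0.0783  0.012 ]
[ 0.5703 -0.0618  0.012 ]
[0.6176 0.1372 0.012 ]
[0.6319 0.0297 0.012 ]
[[-0.2002  0.9798 -0.0005  0.5331]
 [ 0.9798  0.2002 -0.0006  0.3108]
 [-0.0005 -0.0006 -1.      0.2454]
 [ 0.      0.      0.      1.    ]] [-179.9663    0.0308  101.5466] 2.7
white.047 [[254.5    276.2615]] ((0.6687882542610168, 0.3389696180820465), (0.04341353848576546, 0.0440622940659523), 11.664144515991211)
white.047 [[457.582  263.5234]] ((0.6092615127563477, 0.5800137519836426), (0.04922172427177429, 0.13228590786457062), 6.646909236907959)
white.047 [[ 57.1058 201.869 ]] ((0.6202352046966553, 0.08910153806209564), (0.13395346701145172, 0.08859314769506454), 78.0890884399414)
white.047 [[254.9465 178.7391]] ((0.5490779280662537, 0.31480446457862854), (0.11889559775590897, 0.055305738002061844), 11.426804542541504)
white.047 [[494.7815  98.543 ]] ((0.40817010402679443, 0.5466112494468689), (0.044054750353097916, 0.041796229779720306), 8.442550659179688)
white.047 [[445.9129  70.0335]] ((0.3905421793460846, 0.48907971382141113), (0.12800271809101105, 0.054228
[... 167 characters left out ...]
972656)
white.117 [[457.582  263.5234]] ((0.5791662335395813, 0.5196983814239502), (0.038692109286785126, 0.10398706793785095), 6.646942615509033)
white.117 [[ 57.1058 201.869 ]] ((0.5877925157546997, 0.1338030993938446), (0.10529785603284836, 0.06964115798473358), 78.089111328125)
white.117 [[254.9465 178.7391]] ((0.5318573713302612, 0.31122320890426636), (0.09346122294664383, 0.04347461462020874), 11.426825523376465)
white.117 [[494.7815  98.543 ]] ((0.4210927486419678, 0.4934414327144623), (0.03463047742843628, 0.032855115830898285), 8.442488670349121)
white.117 [[445.9129  70.0335]] ((0.4072358012199402, 0.44821712374687195), (0.10062011331319809, 0.04262785613536835), 7.873678207397461)
```

View pics/w1.png

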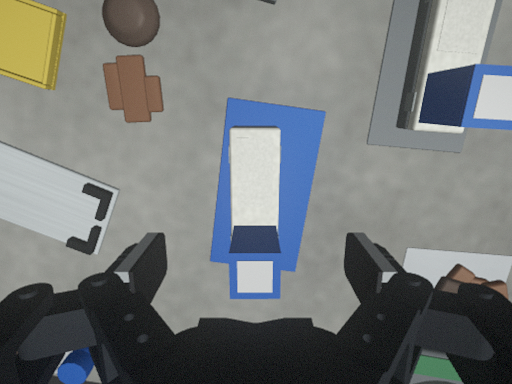

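Wrist view: the case on the blue mat is centred between the fingers, lid at (255,180) and cap at (254,276). Case yaw is about 11.5° and mid is at (.5745,.3195), and the two cameras agree. The far stops of the cradle are at (90,215). I go down on the bare end.

step_arm(
  rows=[
    [[0,0.05,0.8],0],
    [[0,0.05,1.7],0],
    [[0,0.05,2.6],0],
    [[0,0.05,3.3],0],
    [[0,0.05,3.9],0],
    [[0,0.05,4.2],0],
    [[0,0.05,4.36],0],
    [[0,0.05,4.36],0],
  ],
)

```text
time: 3.7
ee_pos: [0.5363, 0.3119, 0.0281]
orientation: [3.141, -0.0, 1.773]
contact_force: [0.9, 0.2, 0.1]
grip_width: 0.998
```

step_arm(
  rows=[
    [[0,0,0],0],
    [[0,0,0],0],
    [[0,0,0],0],
    [[0,0,0],0],
    [[0,0,0],0],
    [[0,0,0],0],
  ],
  gripper=0,
)

```text
time: 4.45
ee_pos: [0.5372, 0.3124, 0.0292]
orientation: [3.138, -0.0, 1.773]
contact_force: [0.1, -0.2, 6.1]
grip_width: 0.643
```

step_arm(
  rows=[
    [[0,0,-0.1],0],
    [[0,0,-0.3],0],
    [[0,0,-0.7],0],
    [[0,0,-1.2],0],
    [[0,0,-1.7],0],
    [[0,0,-2.2],0],
    [[0,0,-2.6],0],
    [[0,0,-2.8],0],
    [[0,0,-2.8],0],
  ],
)

```text
time: 5.58
ee_pos: [0.5361, 0.3122, 0.1677]
orientation: [3.141, -0.0, 1.773]
contact_force: [-0.4, 0.2, -4.2]
grip_width: 0.647
```

```bash
python3 - <<'E'
from h import *
np.set_printoptions(precision=4,suppress=True)
grab('side','s1.png');im,m,W=grab('wrist','w2.png'); s=robot.sense(); print(s['ee_pos'],s['contact_force'],s['torque'])
i=np.hstack([cv2.imread('pics/s1.png')[150:384,100:400],cv2.imread('pics/w2.png')[:234]]);cv2.imwrite('pics/sw1.png',i)
E
```

```text
[0.5353 0.3118 0.166 ] [-0.2263  0.0773 -3.1363] [-0.102   0.242   0.0051]
```

View pics/sw1.png

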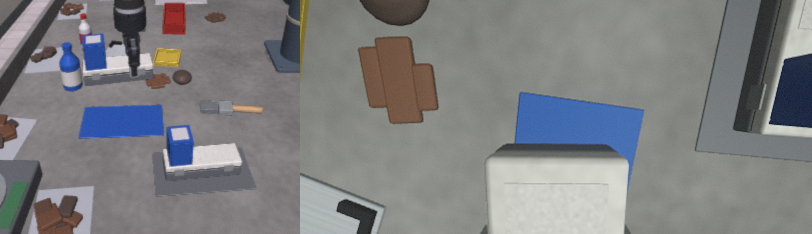

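Side view: the case hangs level from the gripper with its cap on, the blue mat is empty, and the grey-mat case is untouched. Next I fit the cradle more precisely.

```bash
python3 - <<'E'
from h import *
np.set_printoptions(precision=4,suppress=True)
m,W=cam('top')
g=cv2.imread('pics/t0.png')[130:180,238:312]
gray=cv2.cvtColor(g,cv2.COLOR_BGR2GRAY); print(np.median(gray),gray.max())
dark=(gray<55).astype(np.uint8); n,l,st,ce=cv2.connectedComponentsWithStats(dark)
P=[]
for i in range(1,n):
    if st[i,4]>=5: print(st[i],ce[i]+[238,130],px2w(*(ce[i]+[238,130]),.016,m,W)); P+= [px2w(x+238,y+130,.016,m,W)[:2] for y,x in np.argwhere(l==i)]
print('stops',cv2.minAreaRect(np.array(P,np.float32)))
br=cv2.morphologyEx((gray>150).astype(np.uint8),cv2.MORPH_OPEN,np.ones((3,3)))
c=max(cv2.findContours(br,0,1)[0],key=cv2.contourArea)
print('plate',cv2.minAreaRect(np.array([px2w(p[0][0]+238,p[0][1]+130,.008,m,W)[:2] for p in c],np.float32)))
# wrist w1, pose recorded
T=np.array([[-.2002,.9798,-.0005,.5331],[.9798,.2002,-.0006,.3108],[-.0005,-.0006,-1,.2454],[0,0,0,1]])
mw=robot.camera_model('wrist'); W=T@np.array(mw['mount'])
for p in [(118,189),(97,254)]: print('plate end corners',px2w(*p,.008,mw,W))
E
```

```text
164.0 235Traceback (most recent call last):
  File "<stdin>", line 10, in <module>
cv2.error: OpenCV(4.12.0) /io/opencv/modules/imgproc/src/convhull.cpp:143: error: (-215:Assertion failed) total >= 0 && (depth == CV_32F || depth == CV_32S) in function 'convexHull'
```

```bash
python3 - <<'E'
from h import *
np.set_printoptions(precision=4,suppress=True)
m,W=cam('top')
g=cv2.imread('pics/t0.png')[130:180,238:312]
gray=cv2.cvtColor(g,cv2.COLOR_BGR2GRAY); print(np.percentile(gray,[1,5,20,50,80]))
for th in (80,100):
  dark=(gray<th).astype(np.uint8); n,l,st,ce=cv2.connectedComponentsWithStats(dark)
  P=[]
  for i in range(1,n):
    if st[i,4]>=4: print(st[i],ce[i]+[238,130],px2w(*(ce[i]+[238,130]),.016,m,W)); P+= [px2w(x+238,y+130,.016,m,W)[:2] for y,x in np.argwhere(l==i)]
  if P: print('stops',cv2.minAreaRect(np.array(P,np.float32)))
br=cv2.morphologyEx((gray>185).astype(np.uint8),cv2.MORPH_OPEN,np.ones((3,3)))
c=max(cv2.findContours(br,0,1)[0],key=cv2.contourArea)
print('plate',cv2.minAreaRect(np.array([px2w(p[0][0]+238,p[0][1]+130,.008,m,W)[:2] for p in c],np.float32)))
T=np.array([[-.2002,.9798,-.0005,.5331],[.9798,.2002,-.0006,.3108],[-.0005,-.0006,-1,.2454],[0,0,0,1]])
mw=robot.camera_model('wrist'); W=T@np.array(mw['mount'])
for p in [(118,189),(97,254)]: print('plate end corners',px2w(*p,.008,mw,W))
E
```

```text
[ 59.   115.95 158.   164.   220.  ]
[10  7 10 10 29] [252.0345 139.9655] [0.6826 0.1109 0.016 ]
[58 19  8 11 31] [300.5161 152.0968] [ 0.6445 -0.0619  0.016 ]
[ 7 21  8 12 29] [247.3448 157.7931] [0.6179 0.1253 0.016 ]
[53 34 10 10 32] [296.3438 169.9375] [ 0.5801 -0.0483  0.016 ]
stops ((0.6311031579971313, 0.031801432371139526), (0.1966133564710617, 0.08814125508069992), 77.85560607910156)
[10  7 10 10 40] [251.8  140.05] [0.6823 0.1117 0.016 ]
[58 18  8 12 39] [300.2821 151.4872] [ 0.6466 -0.061   0.016 ]
[ 6 21  9 12 38] [247.2368 158.    ] [0.6172 0.1257 0.016 ]
[52 34 11 10 38] [296.0263 169.8684] [ 0.5803 -0.0471  0.016 ]
stops ((0.6317550539970398, 0.032210081815719604), (0.1976541429758072, 0.09080018103122711), 77.91098022460938)
plate ((0.6324062347412109, 0.03319275379180908), (0.18777520954608917, 0.09819505363702774), 77.60977935791016)
plate end corners [0.6046 0.1469 0.008 ]
plate end corners [0.7026 0.1265 0.008 ]
```

Cradle centre is about (.632,.033), long axis 78°. The top view and the near wrist view agree within 2 mm. I carry the case over with the cap end towards −y, away from the blue bottle.

step_arm(
  rows=[
    [[-0.2,0.03,0],0.5],
    [[-0.6,0.1,0],1.2],
    [[-1.0,0.2,0],2.1],
    [[-1.4,0.3,0],3.0],
    [[-1.8,0.38,0],3.9],
    [[-2.2,0.46,0],4.8],
    [[-2.6,0.54,0],5.7],
    [[-3.0,0.62,0],6.6],
    [[-3.4,0.7,0],7.5],
    [[-3.8,0.8,0],8.4],
    [[-4.2,0.88,0],9.3],
    [[-4.6,0.96,0],10.2],
    [[-4.9,1.02,0],10.8],
    [[-5.1,1.06,0],11.2],
    [[-5.16,1.07,0],11.36],
    [[-5.16,1.07,0],11.36],
    [[-5.16,1.07,0],11.36],
  ],
)

```text
time: 7.8
ee_pos: [0.64, 0.0707, 0.167]
orientation: [-3.141, 0.001, -0.208]
contact_force: [0.7, -0.5, -3.9]
grip_width: 0.643
```

```bash
python3 - <<'E'
from h import *
np.set_printoptions(precision=4,suppress=True)
s=robot.sense(); print(s['time'],s['ee_pos'],np.degrees(s['orientation']),s['contact_force'])
grab('top','t2.png');im,m,W=grab('wrist','w3.png')
t=cv2.resize(cv2.imread('pics/t2.png')[100:220,210:410],None,fx=2,fy=2,interpolation=2); w=cv2.resize(cv2.imread('pics/w3.png'),(400,300))
o=np.zeros((300,800,3),np.uint8); o[:240,:400]=t;o[:,400:]=w; cv2.imwrite('pics/x.png',o)
p=np.array([.6397,.0702,0]); print(totool(p))
for q in ((.68,.108,.016),(.617,.125,.016),(.6318+.0218,.033+.1027,.008)): print(w2px(np.array(q),m,W))
E
```

```text
7.8 [0.64   0.0707 0.167 ] [-179.9833    0.0335  -11.9226] [ 0.7241 -0.4641 -3.9227]
[-0.005   0.0101  3.3459]
(np.float64(288.4656362843058), np.float64(130.65111411596115))
(np.float64(218.27981760821888), np.float64(126.55874440923321))
(np.float64(254.58427918776613), np.float64(106.46267847839351))
```

View pics/x.png

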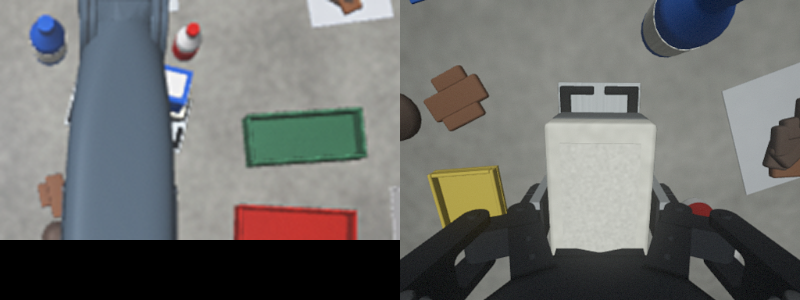

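Wrist view: the case end (546–656) sits symmetrically over the two cradle stops (558–641), and the plate edge is within 1–2 px of the prediction. I lower it.

step_arm(
  rows=[
    [[0,0,0.4],0],
    [[0,0,0.9],0],
    [[0,0,1.4],0],
    [[0,0,1.8],0],
    [[0,0,2.1],0],
    [[0,0,2.3],0],
    [[0,0,2.4],0],
    [[0,0,2.5],0],
    [[0,0,2.56],0],
    [[0,0,2.56],0],
  ],
)

```text
time: 9.15
ee_pos: [0.6403, 0.07, 0.0394]
orientation: [-3.142, -0.0, -0.209]
contact_force: [-0.0, 0.6, -4.0]
grip_width: 0.646
```

step_arm(
  rows=[
    [[0,0,0.05],0],
    [[0,0,0.1],0],
    [[0,0,0.1],0],
  ],
)

```text
time: 9.52
ee_pos: [0.6405, 0.0701, 0.0346]
orientation: [3.141, -0.001, -0.209]
contact_force: [0.1, 0.3, -3.3]
grip_width: 0.643
```

step_arm(
  rows=[
    [[0,0,0.03],0],
    [[0,0,0.06],0],
    [[0,0,0.06],0],
  ],
)

```text
time: 9.9
ee_pos: [0.6405, 0.0701, 0.0342]
orientation: [-3.142, -0.001, -0.209]
contact_force: [-3.4, 0.2, 7.2]
grip_width: 0.643
```

step_arm(
  rows=[
    [[0,0,0],0],
    [[0,0,0],0],
    [[0,0,0],0],
    [[0,0,-0.1],0],
    [[0,0,-0.4],0],
    [[0,0,-0.9],0],
    [[0,0,-1.7],0],
    [[0,0,-2.6],0],
    [[0,0,-3.5],0],
    [[0,0.6,-4.0],0],
    [[0,1.2,-4.1],0],
    [[0,1.8,-4.1],0],
    [[0,1.8,-4.1],0],
    [[0,1.8,-4.1],0],
  ],
  gripper=1,
)

```text
time: 11.65
ee_pos: [0.6217, -0.0176, 0.2371]
orientation: [-3.141, -0.001, -0.209]
contact_force: [0.3, 0.9, -0.1]
grip_width: 0.998
```

```bash
cat > cap.py <<'E'
from h import *
np.set_printoptions(precision=4,suppress=True)
s=robot.sense(); print(s['time'],s['ee_pos'],np.degrees(s['orientation']))
im,m,W=grab('wrist','w4.png'); hsv=cv2.cvtColor(im,cv2.COLOR_RGB2HSV)
k=cv2.inRange(hsv,np.array([0,0,150]),np.array([180,70,255]))
for c in cv2.findContours(k,cv2.RETR_EXTERNAL,cv2.CHAIN_APPROX_NONE)[0]:
    if cv2.contourArea(c)<600: continue
    for z in (.052,.122):
        P=np.array([px2w(*p[0],z,m,W)[:2] for p in c],np.float32); r=cv2.minAreaRect(P); print(z,c.mean(0),r,totool([*r[0],.1]))
E
python3 cap.py
```

```text
11.65 [ 0.6217 -0.0176  0.2371] [-179.957    -0.0536  -11.9931]
0.052 [[385.7143 184.2605]] ((0.7597406506538391, -0.06104421988129616), (0.04254500940442085, 0.03630046918988228), 3.298227548599243) [2.8804 0.2867 2.7388]
0.122 [[385.7143 184.2605]] ((0.732218861579895, -0.03688446059823036), (0.03308127447962761, 0.028225811198353767), 3.2980287075042725) [ 2.2418 -0.0719  2.7386]
0.052 [[254.9805 185.7532]] ((0.6185444593429565, -0.035206928849220276), (0.04308031499385834, 0.044458817690610886), 78.10652923583984) [0.0107 0.3662 2.7369]
0.122 [[254.9805 185.7532]] ((0.6224300861358643, -0.01679438166320324), (0.033497557044029236, 0.03456943482160568), 78.10655212402344) [ 0.0105 -0.0101  2.7371]
0.052 [[355.4147 106.004 ]] ((0.738463819026947, 0.03037332557141781), (0.09184839576482773, 0.04792331904172897), 1.595218300819397) [ 2.0854 -1.4138  2.7393]
0.122 [[355.4147 106.004 ]] ((0.7156746983528137, 0.03419826179742813), (0.07141772657632828, 0.03726329654455185), 1.5952187776565552) [ 1.6236 -1.3942  2.739 ]
0.052 [[240.4546 124.3746]] ((0.6161500811576843, 0.03295610100030899), (0.21059566736221313, 0.1400165557861328), 69.45051574707031) [-0.3185 -0.9575  2.7375]
0.122 [[240.4546 124.3746]] ((0.6205683350563049, 0.03620652109384537), (0.16375094652175903, 0.10887136310338974), 69.45049285888672) [-0.2456 -1.0394  2.7376]
0.052 [[457.5928  79.8323]] ((0.8387840390205383, 0.033163271844387054), (0.10405580699443817, 0.13063944876194), 8.873208045959473) [ 4.0367 -1.884   2.7408]
0.122 [[457.5928  79.8323]] ((0.7936798334121704, 0.03636762499809265), (0.08090972155332565, 0.10158009827136993), 8.873217582702637) [ 3.1409 -1.7599  2.7402]
```

View pics/w4.png

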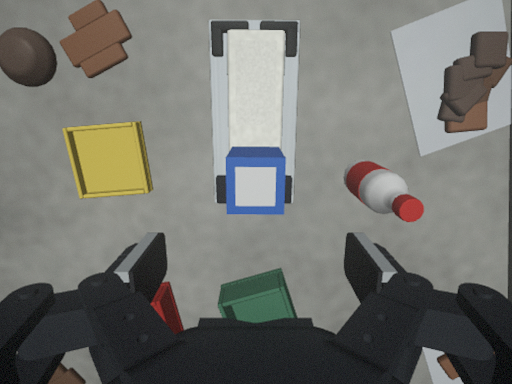

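The case lies between all four cradle stops, and its cap patch (255,186) is under the gripper within 1 mm. I grip the cap and measure the tray from this same picture.

step_arm(
  rows=[
    [[0,0,0.6],0],
    [[0,0,1.3],0],
    [[0,0,1.9],0],
    [[0,0,2.4],0],
    [[0,0,2.7],0],
    [[0,0,2.74],0],
  ],
)

```text
time: 12.45
ee_pos: [0.6208, -0.0171, 0.0981]
orientation: [3.142, 0.002, -0.208]
contact_force: [-0.0, 0.5, 0.1]
grip_width: 1.003
```

step_arm(
  rows=[
    [[0,0,0],0],
    [[0,0,0],0],
    [[0,0,0],0],
    [[0,0,0],0],
    [[0,0,0],0],
    [[0,0,0],0],
  ],
  gripper=0,
)

```text
time: 13.2
ee_pos: [0.6227, -0.0182, 0.1012]
orientation: [-3.141, -0.003, -0.209]
contact_force: [0.2, 0.2, 5.0]
grip_width: 0.578
```

step_arm(
  rows=[
    [[0,0,-0.2],0],
    [[0,0,-0.6],0],
    [[0,0,-1.1],0],
    [[0,0,-1.6],0],
    [[0,0,-1.9],0],
    [[0,0,-2.0],0],
    [[0,0,-2.0],0],
  ],
)

```text
time: 14.08
ee_pos: [0.6214, -0.0179, 0.1988]
orientation: [3.142, 0.001, -0.209]
contact_force: [0.3, 0.0, -0.9]
grip_width: 0.574
```

```bash
python3 - <<'E'
from h import *
np.set_printoptions(precision=4,suppress=True)
T=np.eye(4);T[:3,:3]=R.from_euler('xyz',[-179.957,-.0536,-11.993],degrees=True).as_matrix();T[:3,3]=[.6217,-.0176,.2371]
m=robot.camera_model('wrist');W=T@np.array(m['mount'])
hsv=cv2.cvtColor(cv2.imread('pics/w4.png'),cv2.COLOR_BGR2HSV)
k=cv2.inRange(hsv,np.array([20,100,60]),np.array([35,255,255]))
c=max(cv2.findContours(k,0,1)[0],key=cv2.contourArea)
r=cv2.minAreaRect(np.array([px2w(*p[0],.018,m,W)[:2] for p in c],np.float32)); print(r)
s=robot.sense();print(s['ee_pos'],s['contact_force'],totool([*r[0],.05]))
E
```

```text
((0.45317620038986206, 0.02224866673350334), (0.0856587141752243, 0.09121164679527283), 82.8606185913086)
[ 0.6214 -0.0179  0.1988] [ 0.2794  0.0482 -0.9079] [-3.456  -0.0873  2.9794]
```

step_arm(
  rows=[
    [[-0.3,0,0],0],
    [[-0.8,-0.02,0],-0.1],
    [[-1.4,-0.03,0],-0.2],
    [[-2.0,-0.04,0],-0.3],
    [[-2.6,-0.05,0],-0.4],
    [[-3.1,-0.06,0],-0.46],
    [[-3.4,-0.07,0.3],-0.46],
    [[-3.49,-0.07,0.9],-0.46],
    [[-3.49,-0.07,1.6],-0.46],
    [[-3.49,-0.07,2.2],-0.46],
    [[-3.49,-0.07,2.6],-0.46],
    [[-3.49,-0.07,2.76],-0.46],
    [[-3.49,-0.07,2.84],-0.46],
    [[-3.49,-0.07,2.84],-0.46],
  ],
)

```text
time: 15.82
ee_pos: [0.4519, 0.0217, 0.0577]
orientation: [-3.142, -0.001, -0.129]
contact_force: [0.6, -1.0, -0.4]
grip_width: 0.576
```

step_arm(
  rows=[
    [[0,0,0.04],0],
    [[0,0,0.08],0],
    [[0,0,0.08],0],
  ],
)

```text
time: 16.2
ee_pos: [0.4523, 0.0216, 0.0541]
orientation: [-3.142, -0.002, -0.129]
contact_force: [-0.6, -0.7, 1.7]
grip_width: 0.581
```

step_arm(
  rows=[
    [[0,0,0],0],
    [[0,0,0],0],
    [[0,0,0],0],
    [[0,0,-0.1],0],
    [[0,0,-0.4],0],
    [[0,0,-1.0],0],
    [[0,0,-1.8],0],
    [[0,0,-2.7],0],
    [[0,0,-3.5],0],
    [[0,0,-3.8],0],
  ],
  gripper=1,
)

```text
time: 17.45
ee_pos: [0.453, 0.0216, 0.2475]
orientation: [-3.141, -0.007, -0.129]
contact_force: [-0.9, 0.4, -0.1]
grip_width: 1.0
```

step_arm(
  rows=[
    [[0.5,0.05,0],0],
    [[1.3,0.13,0],0.1],
    [[2.1,0.2,0],0.3],
    [[2.9,0.3,0],0.46],
    [[3.47,0.35,0],0.46],
    [[3.47,0.35,0],0.46],
    [[3.47,0.35,0],0.46],
  ],
  gripper=0,
)

```text
time: 18.32
ee_pos: [0.6205, -0.0177, 0.2427]
orientation: [3.142, 0.002, -0.209]
contact_force: [0.9, -0.0, -0.0]
grip_width: -0.004
```

```bash
cat > latch.py <<'E'
from h import *
import sys
np.set_printoptions(precision=4,suppress=True)
zt=float(sys.argv[1]); f=sys.argv[2]
s=robot.sense(); print(s['time'],s['ee_pos'],np.degrees(s['orientation']),s['contact_force'],s['grip_width'])
im,m,W=grab('wrist',f); hsv=cv2.cvtColor(im,cv2.COLOR_RGB2HSV)
k=cv2.inRange(hsv,np.array([8,150,120]),np.array([22,255,255]))
c=max(cv2.findContours(k,0,1)[0],key=cv2.contourArea)
(u,v),(a,b),t=cv2.fitEllipse(c); p=px2w(u,v,zt,m,W); print('px',u,v,a,b,'area',cv2.contourArea(c),p,totool(p), 'diam',a*(W[2,3]-zt)/m['fx'])
E
python3 latch.py .110 w5.png
```

```text
18.325 [ 0.6205 -0.0177  0.2427] [179.9972   0.1221 -11.9842] [ 0.8559 -0.0022 -0.0358] -0.0037305342818003263
px 256.06787109375 181.26161193847656 22.15070152282715 27.177915573120117 area 439.5 [ 0.6218 -0.0171  0.11  ] [ 0.0267 -0.0154  2.6658] diam 0.019522815427228283
```

View pics/w5.png

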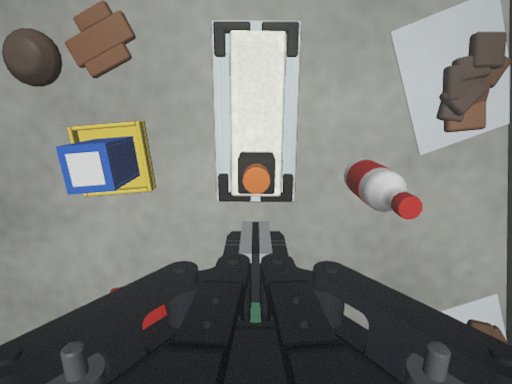

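Wrist view: the cap stands in the tray at (95,165). The orange latch is exposed at (256,180), at the expected place within 1 mm. I press with shut fingers in small steps.

step_arm(
  rows=[
    [[0.02,0,0.7],0],
    [[0.02,0,1.4],0],
    [[0.02,0,2.0],0],
    [[0.02,0,2.2],0],
    [[0.02,0,2.28],0],
    [[0.02,0,2.28],0],
  ],
)

```text
time: 19.12
ee_pos: [0.6229, -0.0182, 0.1308]
orientation: [-3.141, -0.002, -0.209]
contact_force: [-0.4, -0.9, 0.5]
grip_width: -0.002
```

step_arm(
  rows=[
    [[0,0,0.02],0],
    [[0,0,0.04],0],
    [[0,0,0.06],0],
    [[0,0,0.06],0],
  ],
)

```text
time: 19.62
ee_pos: [0.6223, -0.0182, 0.1262]
orientation: [3.142, 0.0, -0.209]
contact_force: [-0.2, -0.3, -0.3]
grip_width: 0.001
```

step_arm(
  rows=[
    [[0,0,0.02],0],
    [[0,0,0.04],0],
    [[0,0,0.04],0],
  ],
)

```text
time: 20.0
ee_pos: [0.6223, -0.0182, 0.1243]
orientation: [3.142, 0.0, -0.209]
contact_force: [-0.5, -0.1, -0.8]
grip_width: -0.002
```

step_arm(
  rows=[
    [[0,0,0.01],0],
    [[0,0,0.02],0],
    [[0,0,0.02],0],
  ],
)

```text
time: 20.38
ee_pos: [0.6224, -0.0181, 0.1237]
orientation: [-3.142, -0.0, -0.209]
contact_force: [-0.6, -0.4, 2.6]
grip_width: 0.002
```

Contact, 2.6 N.

step_arm(
  rows=[
    [[0,0,0.01],0],
    [[0,0,0.01],0],
    [[0,0,0.01],0],
  ],
)

```text
time: 20.75
ee_pos: [0.6224, -0.0182, 0.1231]
orientation: [-3.142, -0.0, -0.209]
contact_force: [-1.3, -0.9, 3.2]
grip_width: 0.002
```

step_arm(
  rows=[
    [[0,0,0.01],0],
    [[0,0,0.01],0],
    [[0,0,0.01],0],
  ],
)

```text
time: 21.12
ee_pos: [0.6224, -0.0182, 0.1225]
orientation: [-3.142, -0.0, -0.209]
contact_force: [-0.7, -0.3, 3.7]
grip_width: -0.002
```

step_arm(
  rows=[
    [[0,0,0.01],0],
    [[0,0,0.02],0],
    [[0,0,0.02],0],
  ],
)

```text
time: 21.5
ee_pos: [0.6224, -0.0182, 0.1214]
orientation: [3.142, -0.0, -0.209]
contact_force: [-1.5, 0.2, 4.3]
grip_width: -0.003
```

step_arm(
  rows=[
    [[0,0,0.01],0],
    [[0,0,0.02],0],
    [[0,0,0.02],0],
  ],
)

```text
time: 21.88
ee_pos: [0.6224, -0.0182, 0.1202]
orientation: [3.142, -0.0, -0.209]
contact_force: [-1.0, -0.1, 4.8]
grip_width: -0.001
```

step_arm(
  rows=[
    [[0,0,0.01],0],
    [[0,0,0.02],0],
    [[0,0,0.02],0],
  ],
)

```text
time: 22.25
ee_pos: [0.6224, -0.0182, 0.1191]
orientation: [3.142, 0.0, -0.209]
contact_force: [-1.6, -0.8, 4.0]
grip_width: 0.003
```

Past the peak at about 5 N, so the latch is good. I follow it home.

step_arm(
  rows=[
    [[0,0,0.02],0],
    [[0,0,0.04],0],
    [[0,0,0.06],0],
    [[0,0,0.07],0],
    [[0,0,0.07],0],
  ],
)

```text
time: 22.88
ee_pos: [0.622, -0.018, 0.115]
orientation: [-3.141, 0.001, -0.209]
contact_force: [-0.2, -0.1, 0.2]
grip_width: -0.001
```

step_arm(
  rows=[
    [[0,0,0.02],0],
    [[0,0,0.04],0],
    [[0,0,0.05],0],
    [[0,0,0.05],0],
  ],
)

```text
time: 23.38
ee_pos: [0.6223, -0.0182, 0.1132]
orientation: [-3.142, 0.0, -0.209]
contact_force: [-0.3, 0.4, -0.4]
grip_width: 0.002
```

step_arm(
  rows=[
    [[0,0,-0.2],0],
    [[0,0,-0.8],0],
    [[0,0,-1.6],0],
    [[0,0,-2.3],0],
    [[0,0,-2.6],0],
    [[0,0,-2.6],0],
    [[0,0,-2.6],0],
  ],
  gripper=1,
)

```text
time: 24.25
ee_pos: [0.6217, -0.0181, 0.2414]
orientation: [3.141, 0.003, -0.209]
contact_force: [-0.2, -0.3, -1.0]
grip_width: 0.999
```

```bash
python3 latch.py .098 w6.png; python3 - <<'E'
import cv2,numpy as np
a=[cv2.resize(cv2.imread(f'pics/{f}.png')[120:220,190:330],None,fx=2.8,fy=2.8,interpolation=2) for f in('w5','w6')]
cv2.imwrite('pics/y.png',np.hstack(a))
E
```

```text
24.25 [ 0.6217 -0.0181  0.2414] [179.9875   0.1693 -11.9914] [-0.1807 -0.2952 -0.9822] 0.9993252854311417
px 254.96041870117188 177.59014892578125 23.467832565307617 25.4366512298584 area 459.5 [ 0.622  -0.0164  0.098 ] [ 0.0142 -0.0349  2.8594] diam 0.02152640058981032
```

View pics/y.png

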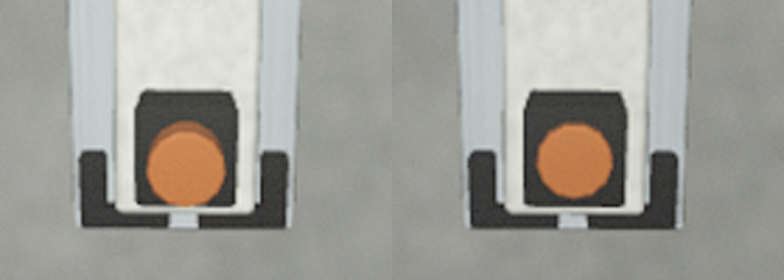

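The latch is clearly clicked in: the orange side wall is gone and the disc is centred on the block. Now I grip the block.

step_arm(
  rows=[
    [[0,-0.02,0.8],0],
    [[0,-0.02,1.7],0],
    [[0,-0.02,2.5],0],
    [[0,-0.02,3.0],0],
    [[0,-0.02,3.3],0],
    [[0,-0.02,3.4],0],
    [[0,-0.02,3.4],0],
  ],
)

```text
time: 25.18
ee_pos: [0.6228, -0.0172, 0.0737]
orientation: [-3.142, -0.001, -0.209]
contact_force: [-0.2, -0.5, -0.1]
grip_width: 0.999
```

step_arm(
  rows=[
    [[0,0,0],0],
    [[0,0,0],0],
    [[0,0,0],0],
    [[0,0,0],0],
    [[0,0,0],0],
    [[0,0,0],0],
    [[0,0,0],0],
  ],
  gripper=0,
)

```text
time: 26.05
ee_pos: [0.6231, -0.0173, 0.0744]
orientation: [3.142, -0.002, -0.209]
contact_force: [-1.6, 0.6, 5.3]
grip_width: 0.413
```

step_arm(
  rows=[
    [[0,0,-0.1],0],
    [[0,0,-0.3],0],
    [[0,0,-0.7],0],
    [[0,0,-1.2],0],
    [[0,0,-1.7],0],
    [[0,0,-2.1],0],
    [[0,0,-2.3],0],
    [[0,0,-2.3],0],
    [[0,0,-2.3],0],
  ],
)

```text
time: 27.18
ee_pos: [0.6219, -0.0171, 0.1868]
orientation: [3.141, 0.002, -0.209]
contact_force: [-0.2, 0.8, -3.8]
grip_width: 0.412
```

```bash
python3 - <<'E'
from h import *
np.set_printoptions(precision=4,suppress=True)
s=robot.sense(); print(s['ee_pos'],s['orientation'],s['contact_force'],s['torque'],s['grip_width'])
im,m,W=grab('wrist','w7.png')
hsv=cv2.cvtColor(im,cv2.COLOR_RGB2HSV)
k=cv2.inRange(hsv,np.array([0,0,165]),np.array([180,60,255]))
n,l,st,ce=cv2.connectedComponentsWithStats(k)
for i in range(1,n):
    if st[i,4]>3000: print(st[i],ce[i])
# predicted lid far end corners if level: mid = tcp -.052 along tool y, lid 42mm below... 
T=pose()
for x in (-.028,.028):
    p=(T@np.array([x,-.052-.085,.020,1]))[:3]; print(w2px(p,m,W))
# docks refined from top picture t2 (clear there)
m,W=cam('top'); g=cv2.cvtColor(cv2.imread('pics/t0.png'),cv2.COLOR_BGR2HSV)
E
```

```text
[ 0.6219 -0.0171  0.1868] [ 3.1413  0.0024 -0.2093] [-0.1882  0.8101 -3.8264] [-0.0849  0.0346  0.011 ] 0.412396332819542
[  195     0   120   224 23128] [254.7682 100.6404]
[ 415    0   97  165 9216] [461.401   66.3832]
(np.float64(187.96188324061893), np.float64(-65.8639387959457))
(np.float64(320.1421902194365), np.float64(-65.59334464958943))
```

View pics/w7.png

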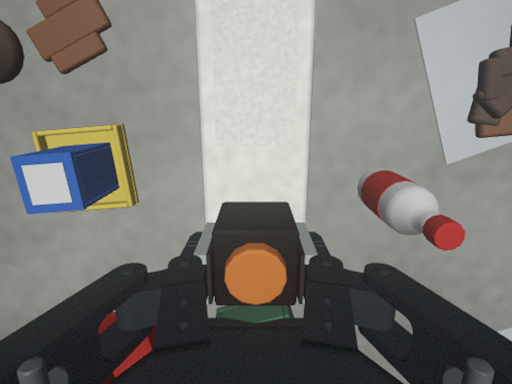

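The wrist view shows the case held by its block, clicked latch at (255,273), lid edges straight, and near-level by the lid widths. I carry it over the green dock.

step_arm(
  rows=[
    [[0.03,0.2,0],0],
    [[0.1,0.6,0],-0.1],
    [[0.15,1.1,0],-0.3],
    [[0.2,1.6,0],-0.5],
    [[0.26,2.1,0],-0.7],
    [[0.32,2.6,0],-0.9],
    [[0.38,3.1,0],-1.0],
    [[0.45,3.6,0],-1.2],
    [[0.5,4.1,0],-1.3],
    [[0.57,4.6,0],-1.5],
    [[0.63,5.1,0],-1.6],
    [[0.7,5.6,0],-1.7],
    [[0.73,5.9,0],-1.76],
    [[0.75,6.1,0],-1.76],
    [[0.75,6.1,0],-1.76],
    [[0.75,6.1,0],-1.76],
  ],
)

```text
time: 29.22
ee_pos: [0.5961, -0.3225, 0.1884]
orientation: [-3.141, -0.0, 0.099]
contact_force: [-0.3, -0.3, -3.7]
grip_width: 0.412
```

```bash
python3 - <<'E'
from h import *
np.set_printoptions(precision=4,suppress=True)
s=robot.sense(); print(s['time'],s['ee_pos'],np.degrees(s['orientation']),totool([.595,-.3233,.072]))
grab('side','s8.png');im,m,W=grab('wrist','w8.png')
hsv=cv2.cvtColor(im,cv2.COLOR_RGB2HSV); k=cv2.inRange(hsv,np.array([65,60,20]),np.array([90,255,255]))
print([np.nonzero(k[r])[0][[0,-1]] if k[r].any() else None for r in (60,100,140,180,220)])
c=np.array([.5899,-.2716,.045]);a=np.radians(-84.4);d=np.array([np.cos(a),np.sin(a),0]);n=np.array([-d[1],d[0],0])
for i in (-1,1):
  for j in (-1,1): print(i,j,w2px(c+i*.101*d+j*.044*n,m,W))
o=np.hstack([cv2.resize(cv2.imread('pics/w8.png'),(480,360)),cv2.resize(cv2.imread('pics/s8.png')[110:270,150:290],(315,360))]);cv2.imwrite('pics/z.png',o)
E
```

```text
29.225 [ 0.5961 -0.3225  0.1884] [-179.9645   -0.0078    5.6485] [-0.0233  0.015   2.3273]
[None, None, None, None, None]
-1 -1 (np.float64(198.95832078432613), np.float64(-3.393185414369242))
-1 1 (np.float64(307.55569973571653), np.float64(-3.0233651618700037))
1 -1 (np.float64(208.43316615064157), np.float64(228.19360902164019))
1 1 (np.float64(297.51901180436545), np.float64(228.44120861209507))
```

View pics/z.png

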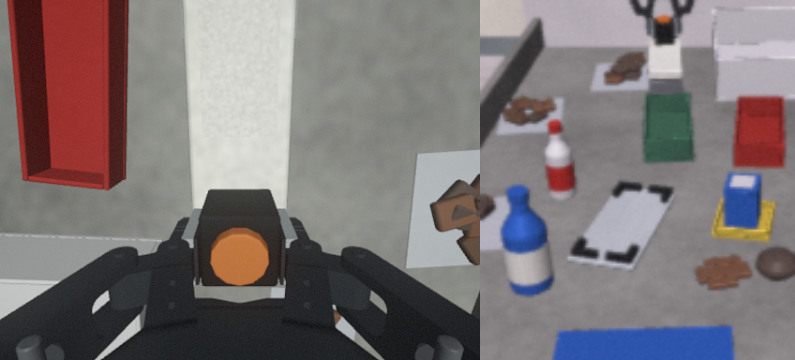

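```bash
python3 - <<'E'
from h import *
np.set_printoptions(precision=4,suppress=True)
m=robot.camera_model('wrist')
T=np.eye(4);T[:3,:3]=R.from_euler('xyz',[-179.957,-.0536,-11.993],degrees=True).as_matrix();T[:3,3]=[.6217,-.0176,.2371]
W=T@np.array(m['mount'])
hsv=cv2.cvtColor(cv2.imread('pics/w4.png'),cv2.COLOR_BGR2HSV);k=cv2.inRange(hsv,np.array([60,60,20]),np.array([90,255,255]))
c=max(cv2.findContours(k,0,2)[0],key=cv2.contourArea); print(cv2.approxPolyDP(c,3,True)[:,0].tolist())
def corners(c,a):
  a=np.radians(a);d=np.array([np.cos(a),np.sin(a),0]);n=np.array([-d[1],d[0],0])
  return [c+i*.101*d+j*.044*n for i in(-1,1) for j in (-1,1)]
for q in corners(np.array([.5899,-.2716,.045]),-84.4)[:2]: print('green pred w4',q,w2px(q,m,W))
W8=pose()@np.array(m['mount'])
for q in corners(np.array([.4231,-.2542,.045]),88.6): print('red pred w8',w2px(q,m,W8))
E
```

```text
[[281, 270], [221, 285], [218, 306], [223, 318], [257, 323], [296, 317]]
green pred w4 [ 0.5363 -0.1754  0.045 ] (np.float64(213.61941826363142), np.float64(303.5504735466074))
green pred w4 [ 0.6238 -0.1668  0.045 ] (np.float64(281.09356270291477), np.float64(284.96167878437126))
red pred w8 (np.float64(114.78915703790489), np.float64(199.83839241527767))
red pred w8 (np.float64(21.68910720751677), np.float64(188.83043445951742))
red pred w8 (np.float64(115.43645301903604), np.float64(-43.38836048689768))
red pred w8 (np.float64(1.20358960971447), np.float64(-59.933586678409085))
```

Red and green docks check within about 3 mm between cameras, inside the ±10 mm play. A 2 mm correction, then lower.

step_arm(
  rows=[
    [[0,0.04,0.3],0],
    [[0,0.04,0.7],0],
    [[0,0.04,1.1],0],
    [[0,0.04,1.4],0],
    [[0,0.04,1.6],0],
    [[0,0.04,1.8],0],
    [[0,0.04,1.95],0],
    [[0,0.04,2.08],0],
    [[0,0.04,2.16],0],
    [[0,0.04,2.16],0],
  ],
)

```text
time: 30.58
ee_pos: [0.596, -0.3252, 0.08]
orientation: [-3.141, 0.0, 0.098]
contact_force: [-0.2, -0.0, -3.2]
grip_width: 0.412
```

step_arm(
  rows=[
    [[0,0,0.04],0],
    [[0,0,0.08],0],
    [[0,0,0.1],0],
    [[0,0,0.1],0],
  ],
)

```text
time: 31.08
ee_pos: [0.596, -0.3253, 0.0752]
orientation: [-3.141, 0.0, 0.098]
contact_force: [0.2, 0.8, -2.7]
grip_width: 0.416
```

step_arm(
  rows=[
    [[0,0,0.02],0],
    [[0,0,0.04],0],
    [[0,0,0.05],0],
    [[0,0,0.05],0],
  ],
)

```text
time: 31.58
ee_pos: [0.5961, -0.3253, 0.0727]
orientation: [-3.141, 0.0, 0.098]
contact_force: [-0.3, 0.5, -3.7]
grip_width: 0.414
```

step_arm(
  rows=[
    [[0,0,0.02],0],
    [[0,0,0.03],0],
    [[0,0,0.03],0],
  ],
)

```text
time: 31.95
ee_pos: [0.5961, -0.3254, 0.0724]
orientation: [3.141, -0.0, 0.098]
contact_force: [-2.2, 1.4, 2.0]
grip_width: 0.411
```

step_arm(
  rows=[
    [[0,0,0.01],0],
    [[0,0,0.01],0],
    [[0,0,0.01],0],
  ],
)

```text
time: 32.33
ee_pos: [0.5962, -0.3254, 0.0724]
orientation: [3.141, -0.001, 0.098]
contact_force: [-3.2, 1.2, 5.2]
grip_width: 0.412
```

step_arm(
  rows=[
    [[0,0,0],0],
    [[0,0,0],0],
    [[0,0,0],0],
    [[0,0,-0.1],0],
    [[0,0,-0.3],0],
    [[0,0,-0.9],0],
    [[0,0,-1.7],0],
    [[0,0,-2.6],0],
    [[0,0,-3.2],0],
    [[0,-1,-3.4],0],
    [[0,-1.5,-3.4],0],
    [[0,-1.5,-3.4],0],
  ],
  gripper=1,
)

```text
time: 33.83
ee_pos: [0.5892, -0.2491, 0.2429]
orientation: [3.14, -0.002, 0.1]
contact_force: [-0.3, -0.3, 0.7]
grip_width: 1.002
```

```bash
python3 - <<'E'
from h import *
s=robot.sense(); print(s['time'],s['ee_pos'],s['contact_force'])
grab('side','s9.png');grab('wrist','w9.png')
o=np.hstack([cv2.resize(cv2.imread('pics/w9.png'),(480,360)),cv2.resize(cv2.imread('pics/s9.png')[110:270,150:290],(315,360),interpolation=2)]);cv2.imwrite('pics/z2.png',o)
E
```

```text
33.825 [ 0.58921718 -0.24910291  0.24286209] [-0.31276122 -0.34345409  0.73965325]
```

View pics/z2.png

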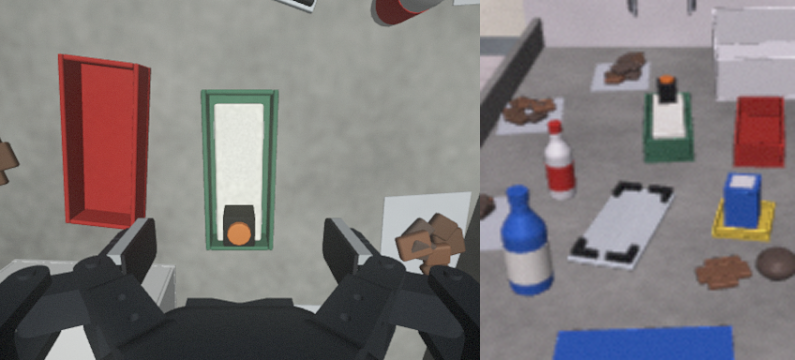

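The case lies centred and flat in the green dock with its latch in, the cap stands in the tray, and the gripper is clear. I hand the job in.

```bash
python3 -c "
from station import robot
print(robot.finish_job(), robot.sense()['time'])"
```

```text
the job is handed in; nothing more can be done
the job is handed in; nothing more can be done
```

I did the whole job in the order asked and handed it in at about 34 s, within the 72 s limit. The latch was good, so the case went into the green dock.

- **Cradle:** I moved the capped case from the blue mat into the cradle, and the picture showed it between all four corner stops.
- **Cap:** I lifted it off and stood it in the yellow tray. It still stood there in the last side view.
- **Latch:** I pressed it in small steps. The resistance peaked at about 5 N at roughly 4 mm, then the latch snapped in. The wrist picture before and after shows it pushed in.
- **Green dock:** I carried the case by its grip block and set it down. The last views show it flat, with a gap on all sides, and the gripper clear.

No check failed. The top and wrist cameras disagreed by about 3 mm on where the docks are, so I corrected by 2 mm; the case has about 10 mm of play there. I never touched the other case or the loose objects, but I did not check the case on the grey mat again at the end.

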